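Hold a guide pin through two freshly bonded bushings

ROBOT

A 7-joint arm with a two-finger parallel gripper is mounted at the origin on a cart in front of the work surface, level with it; the furniture and walls round the work are solid. World frame = base frame: x ahead of the robot, y to its left, z up, the work surface at z = 0. Lengths are in m, angles in rad, forces in N, time in s.
With the tool pointing down it reaches from about 0.4 to 0.85 m from the base axis. Payload 4.5 kg.
Tool frame: the origin (TCP) lies on the centre line of the jaws, within the pads' length; the fingertips stand 8 mm ahead of it and the grasp point (between the pads) lies 11 mm behind it; z points along the fingers, y is the direction in which the jaws open and shut (so a half turn about z gives the same grasp; the last joint's range is limited). The gripper opens to 88 mm and grips with 3 to 60 N. Pads are 18 mm wide; open, the fingers measure 123 mm over their backs; the gripper's body (75 mm by 187 mm) begins 45 mm behind the grasp point.
Start: joints at [1.296, 0.689, -0.195, 1.565, 0.157, 0.902, -0.215], TCP at [0.19, -0.595, 0.22] pointing down, gripper open.
Joint ranges: [-3.01, 3.01], [-0.46, 2.08], [-1.47, 1.51], [0.13, 2.56], [-1, 4.14], [0.04, 2.09], [-2.66, 2.66]. Speed limits (rad/s): [2.57, 2.57, 3.14, 3.14, 3.14, 3.14, 3.14].

INTERFACE

Orientations are given as [roll, pitch, yaw] about the fixed x, y, z axes, in that order (R = Rz(yaw) Ry(pitch) Rx(roll)).
In Python, from bench import arm gives the robot as it stands.
- The arm moves only by the tool carry_out, never from a script. Its argument "motion" is a list of rows, each a list of 5 numbers: the shift along the tool's x, y, z in mm, then the turn about the tool's z in degrees, then the finger opening in mm, from 0 to 88.1. A call has exactly 8 rows; each row is the pose to reach, as a shift and turn from the pose commanded when the call began, along the tool's axes at that moment; what a row does not reach only later rows make up. A row lasts 1/8 s, in which the tool goes at most 62.5 mm and 10.7 degrees, less where a joint would pass 70% of its speed; a pose out of reach is approached as far as the arm can. A call with a gripper value outside its range is refused whole. The fingers move at their own pace and stop on an object; "squeeze" is the grip in N (left out, the last holds). Time passes only in rows, so rows that repeat a pose let the fingers close, or fill a call up. It gives the time, the measured TCP pose, the force and the opening at its end, in the units of the state.
- arm.observe(): the state, without advancing time (a new reading comes with each control period).
- arm.grab_frame(name): name is "side" or "top"; returns a dict with "pixels" (480x640x3 uint8, red, green, blue), "K" (3x3 intrinsics, pixels), "eye" and "rotation" of the camera in the world. Camera axes: x right, y up, looking along -z (the intrinsics and any distortion apply to the point x, -y, -z); pixel columns grow to the right and rows downward; lengths in m; the calibration is good to about 2 mm. A picture is of the moment at which its call begins. There is no depth.
- arm.hand_in(): hands the job in, once; it reports no verdict.
The state is a dict: "time_s": time; "qpos": joint angles; "qd": joint speeds; "joint_efforts": joint torques, N m; "eef_pos": TCP position; "tcp_rot": TCP orientation; "ft_force": force on the tool from outside, world axes, zero at the start; "moment": the same for the moment, N m; "gripper_width": finger opening in m.
Only numpy, scipy, OpenCV 4.12 (cv2) and the standard library are available. Lean on these libraries where they do the work, as an engineer would, in place of code of your own. Each camera call takes 0.05 s, during which the arm holds its last target. There are 200 camera calls.

TASK

The two brass bushings of the steel bracket have just been glued in and must set in line: take the long steel pin from the blue rack, use its tip (not the gripper) to push the post of the red dust cover until the cover has swung about a quarter turn, clear of the upper bushing, then thread the pin down through the upper and the lower bushing without forcing it. Finish still holding the pin by its head, upright and still, with its tip sticking out below the lower bushing but hanging clear of the basin floor; leave the short brass pin and the beaker alone.

Things in the scene. Friction and masses are not known exactly. Their poses are not given: they have to be found in the camera images.
- rack: Fixed blue plastic block, 60 (x) x 150 (y) x 60 mm high, origin at the centre of its underside, on the basin floor (z = 0). Two upright holes at its y = +45 and -45 mm, 11.5 mm bore, 55 mm deep: long pin in one, short pin in the other, either way round. Two taps overhang the basin, spouts from about z = 0.2 m up, ending near x 0.58, y -0.11 and x 0.54, y -0.38 m: stay clear.
- guide_pin_head (a point): Centre of the black round head of the LONG pin (head 22 mm diameter, 30 mm tall; z along the pin, up). The steel shank is 10 mm diameter and 125 mm long below the head, so the tip lies 140 mm below this point; the last 7 mm taper to 6 mm. Weighs about 120 g. In the rack it stands upright, this point 145 mm above the floor.
- guide_pin_tip (a point): Centre of the end face of the long pin's tip, 140 mm below the centre of its head.
- short_pin_head (a point): Centre of the head of the SHORT pin (same black head, brass shank only 70 mm long, this point 90 mm above the floor in the rack): not to be used, leave it.
- bracket: Fixed grey steel bracket; origin on the basin floor exactly under the bore axis of both bushings, which is upright. Base plate 8 mm thick with a 34 mm hole round the bore axis, so the basin floor (z = 0) lies under it. A column 64 mm wide stands behind the bore at x = 30 to 54 mm of this frame, up to z = 96 mm; two lugs 50 mm wide come forward from it.
- upper_bush (a point): Centre of the top rim of the upper brass bushing, z = 97 mm: bore 15 mm, from z = 82 to 97 mm, outside 24 mm.
- lower_bush (a point): Centre of the top rim of the lower brass bushing, z = 49 mm: bore 13 mm, from z = 34 to 49 mm (its lower end is at z = 34 mm).
- cover (a joint): Angle (rad) of the red dust cover, which turns about an upright pivot: 0 to 0.25 at the start (over the upper bushing), stop at 2.0. Growing turns it counter-clockwise seen from above: its post goes first towards the bracket's +x (to the column). It is stiff (about 1.2 N at the post) and stays where it is left.
- cover_hinge (a point): On the cover's pivot axis, at half the height of the post; in the bracket's frame at x 0, y +38 mm, z 114.5 mm.
- cover_post (a point): Centre of the free part of the upright red post on the cover's end: 8 mm diameter, 50 mm from the pivot axis, in the bracket's frame towards -y of the pivot when the joint is 0. It stands up from z = 103.5 mm (top of the cover's plate, 5 mm thick, from z = 98.5 mm) to z = 124.5 mm.
- beaker_mid (a point): Clear plastic beaker, 53 mm diameter, 68 mm high, standing on the basin floor behind the work; this point is half-way up. Leave it alone.
There are look-alikes about, which are no part of the job. Leave any pink or purple look-alike of the part that bears guide_pin_head alone.

How it is judged:
On the way, in this order (a step that is already met when the one before it is completed fails the run):
1. the long pin is held by the fingers and out of the rack, the cover still over the upper bushing (contact force between the fingers and guide_pin above 1 N and height (world z) of guide_pin_tip above 0.065 m and value of joint cover below 0.6 rad), for 0.1 s.
2. the cover has swung at least 1.0 rad away while the pin is held (contact force between the fingers and guide_pin above 1 N and value of joint cover above 1 rad), for 0.1 s.
At the end, for the whole second after the job is handed in: The fingers hold the long pin still (under 20 mm/s), within 0.08 rad of upright, its tip within 6 mm of the bushings' axis and 3 to 31 mm above the basin floor (so out below the lower bushing), pressing the bracket with under 10 N; the cover is at 1.0 rad or more (all of step 2 and horizontal distance between guide_pin_tip and lower_bush below 0.006 m and angle between the z axis of guide_pin_head and the z axis of bracket, either way round below 0.08 rad and height (world z) of guide_pin_tip between 0.003 and 0.031 m and contact force between guide_pin and bracket below 10 N and linear speed of guide_pin below 0.02 m/s); the arm keeps its last pose, push and grip.
It fails at once if the gripper touches the red cover (only the pin may) (contact force between the arm and cover above 1 N).
It fails at once if the pin is forced against the bracket with more than 40 N (contact force between guide_pin and bracket above 40 N).
It fails at once if the short pin is moved by more than 20 mm (distance of short_pin_head from where it was at the start of the episode above 0.02 m).
It fails at once if the beaker is moved by more than 20 mm (distance of beaker_mid from where it was at the start of the episode above 0.02 m).
It also fails if it takes over 51 s, if anything falls off the work surface, if the arm or the gripper's body presses on something with over 40 N, if the wrist force passes 120 N, or if a joint passes its speed limit or range.

## Working session

There is one attempt and no reset: what is moved stays moved. The work goes in short steps, Python scripts to look and compute and a tool call to move; the robot and the scene stay as the last step left them, time stands still between calls to the robot, and variables do not carry over. Pictures are saved under pics/ and viewed, about 8 in all and at most 12, crops included, and the job is handed in when it is done.

Besides the shell and the picture viewer there is one more tool, called as name(argument=value, ...) on one line, values as JSON. carry_out: Moves the arm, as the interface text tells. Its arguments: {"type":"object","properties":{"motion":{"type":"array"},"squeeze":{"type":"number"}},"required":["motion"]}

```bash
mkdir -p pics; cat > h.py <<'E'
import numpy as np, cv2
from bench import arm
def grab(n):
    f=arm.grab_frame(n); return f
def save(f,p,box=None,s=1):
    im=f["pixels"][:,:,::-1]
    if box: x0,y0,x1,y1=box; im=im[y0:y1,x0:x1]
    cv2.imwrite("pics/"+p,cv2.resize(im,None,fx=s,fy=s,interpolation=cv2.INTER_CUBIC))
def ray(f,u,v):
    d=f.get("distortion",f.get("dist"))
    p=cv2.undistortPoints(np.array([[[u,v]]],float),np.array(f["K"]),None if d is None else np.array(d))[0,0]
    r=np.array(f["rotation"])@np.array([p[0],-p[1],-1]); return np.array(f["eye"]),r/np.linalg.norm(r)
def onz(f,u,v,z):
    e,r=ray(f,u,v); return e+r*(z-e[2])/r[2]
def tri(*rs):
    A=sum(np.eye(3)-np.outer(r,r) for e,r in rs); b=sum((np.eye(3)-np.outer(r,r))@e for e,r in rs)
    X=np.linalg.solve(A,b); return X,[np.linalg.norm(np.cross(X-e,r)) for e,r in rs]
def proj(f,X):
    c=np.array(f["rotation"]).T@(np.array(X,float)-np.array(f["eye"])); c=np.array([c[0],-c[1],-c[2]])
    d=f.get("distortion",f.get("dist"))
    return cv2.projectPoints(c[None],np.zeros(3),np.zeros(3),np.array(f["K"],float),None if d is None else np.array(d))[0].ravel()
E
python3 - <<'E'
from h import *
for n in("side","top"):
    f=grab(n); save(f,n+"0.png"); np.save(n+"0.npy",f,allow_pickle=True)
    print({k:(np.round(v,3).tolist() if k!="pixels" else 0) for k,v in f.items()})
print(arm.observe())
E
```

```text
{'pixels': 0, 'K': [[603.626, 0.0, 323.458], [0.0, 603.626, 243.585], [0.0, 0.0, 1.0]], 'eye': [0.731, 0.841, 0.521], 'rotation': [1.053, -0.026, 2.905]}
{'pixels': 0, 'K': [[473.086, 0.0, 312.811], [0.0, 473.086, 242.886], [0.0, 0.0, 1.0]], 'eye': [0.379, 0.095, 1.01], 'rotation': [0.171, -0.004, -1.553]}
{'time_s': 0.1, 'qpos': array([ 1.29582292,  0.68989763, -0.19454826,  1.5662302 ,  0.15731242,
        0.90251446, -0.21507744]), 'qd': array([ 8.67295646e-04, -9.44123636e-04,  6.46019484e-05, -4.17616259e-03,
        7.39535780e-04, -6.71489021e-04,  7.36184770e-04]), 'joint_efforts': array([-2.80521956e-03, -5.28495491e+01, -1.27186351e+00, -1.53836131e+01,
       -5.26585313e-02,  1.91390500e-03,  4.33351147e-05]), 'eef_pos': array([ 0.18971634, -0.59488074,  0.21899516]), 'tcp_rot': array([-3.13994115e+00,  1.14647617e-04,  3.08900615e-01]), 'ft_force': array([ 0.29938139,  0.12040445, -0.46075434]), 'moment': array([-0.00818109, -0.01273137, -0.00747754]), 'gripper_width': 0.0881810334943862}
```

View pics/side0.png

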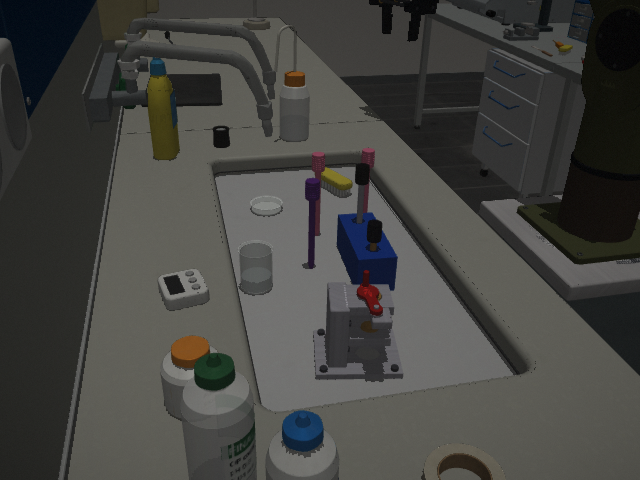

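View pics/top0.png

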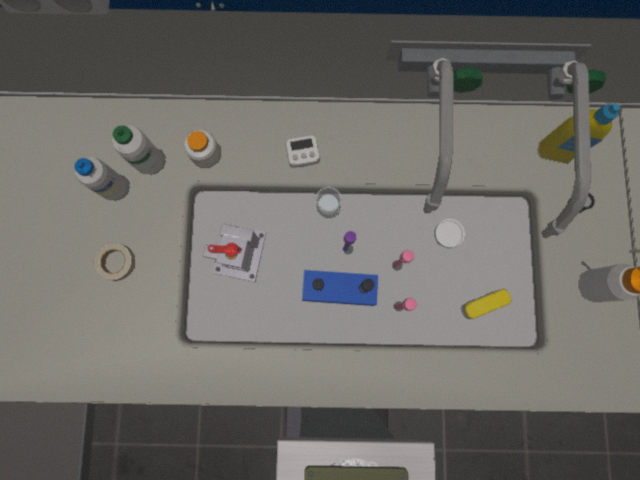

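The side and top pictures show these candidates for the pin. The black heads on the blue rack are at side (362,174), the tall one with a steel shank, and side (374,231), the short one with brass. Their top positions are about (367,285) and (318,284). The pink ones (side 318,160 and 368,157) and the purple one (side 313,188) are look-alikes. The tall black one fits the description. I'll confirm it in an enlarged crop, together with the bracket.

```bash
cat > fix.py <<'E'
s=open('h.py').read()
s=s.replace('f=arm.grab_frame(n); return f','f=arm.grab_frame(n); f["rotation"]=Rotation.from_euler("xyz",f["rotation"]).as_matrix() if np.size(f["rotation"])==3 else f["rotation"]; return f')
s=s.replace('import numpy as np, cv2','import numpy as np, cv2\nfrom scipy.spatial.transform import Rotation')
open('h.py','w').write(s)
E
python3 fix.py; python3 - <<'E'
from h import *
a=grab("side");b=grab("top");np.save("s.npy",a,allow_pickle=True);np.save("t.npy",b,allow_pickle=True)
A=cv2.resize(a["pixels"][150:390,300:420],None,fx=2.5,fy=2.5,interpolation=3)
B=cv2.resize(b["pixels"][215:290,195:275],None,fx=5,fy=5,interpolation=3)
B2=cv2.resize(b["pixels"][262:312,297:385],None,fx=4.5,fy=4.5,interpolation=3)
im=np.zeros((600,710,3),np.uint8); im[:600,:300]=A; im[:375,300:700]=B; im[375:600,300:696]=B2
cv2.imwrite("pics/c.png",im[:,:,::-1])
for p,q in (((362,168),(367.5,285)),((374,226),(318,284))):
    print(tri(ray(a,*p),ray(b,*q)))
E
```

```text
(array([ 0.4526845 , -0.00686174,  0.15362777]), [np.float64(0.0013104374245901883), np.float64(0.0013104374245901816)])
(array([0.45744079, 0.08209777, 0.09668248]), [np.float64(0.001012478965485107), np.float64(0.0010124789654849674)])
```

View pics/c.png

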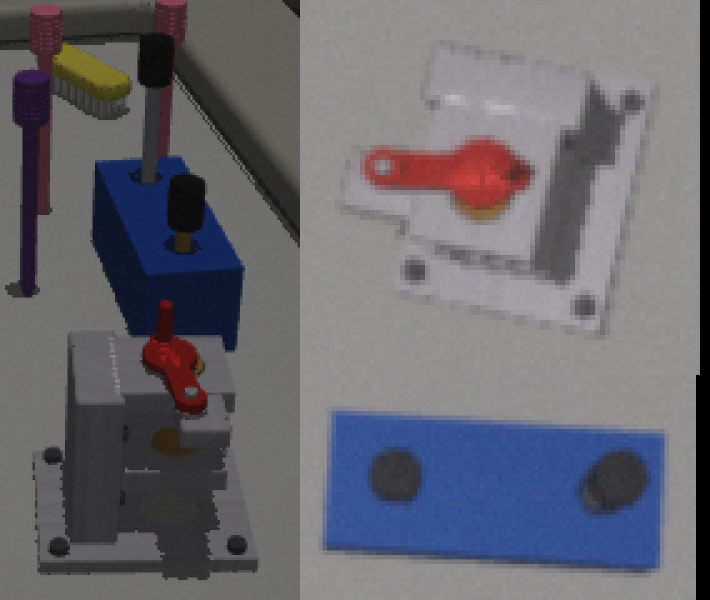

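The crop confirms it. The tall black-headed steel pin is at the rack's -y end, at about (0.453,-0.007), 145 mm high and the right spacing from the other hole. The short brass pin is at the +y end. On the bracket, the pivot is at top (211.6,248.4), the post tip at top (238,249.4), and the column-top edge runs from top (221,223.6) to (253.4,229). Next I'll fit the bracket pose.

```bash
python3 - <<'E'
from h import *
from scipy.optimize import least_squares
a=np.load("s.npy",allow_pickle=True).item();b=np.load("t.npy",allow_pickle=True).item()
S=lambda u,v:(300+u/2.5,150+v/2.5); T=lambda u,v:(195+(u-300)/5,215+v/5)
R=lambda u,v:(297+(u-300)/4.5,262+(v-375)/4.5)
print("hinge",tri(ray(a,*S(190,396)),ray(b,*T(383,167))))
print("post",tri(ray(a,*S(166,304)),ray(b,*T(515,172))))
# fit bracket: pts in bracket frame; cover angle
obs=[(b,T(430,43),(54,32,96)),(b,T(592,70),(54,-32,96)),
 (a,S(70,335),(54,-32,96)),(a,S(115,332),(30,-32,96)),(a,S(118,404),(30,32,96)),(a,S(76,402),(54,32,96)),
 (b,T(383,167),(0,38,104)),(a,S(190,396),(0,38,104)),(b,T(515,172),'p'),(a,S(166,304),'p')]
def X(p,P):
    if P=='p': P=(50*np.sin(p[3]),38-50*np.cos(p[3]),124.5)
    c,s=np.cos(p[2]),np.sin(p[2]); P=np.array(P)/1000
    return [p[0]+c*P[0]-s*P[1],p[1]+s*P[0]+c*P[1],P[2]]
f=lambda p:np.concatenate([proj(c,X(p,P))-np.array(q) for c,q,P in obs])
r=least_squares(f,[.5,.2,-.16,.1],loss='soft_l1'); print(r.x,np.round(f(r.x).reshape(-1,2),1).tolist())
for c,q in((a,(367,168)),):pass
# black head blobs
for c,bx in((a,(350,155,390,255)),(b,(300,265,385,305))):
    x0,y0,x1,y1=bx; m=(c["pixels"][y0:y1,x0:x1].max(2)<62).astype(np.uint8)
    n,l,st,ce=cv2.connectedComponentsWithStats(m)
    print([(st[i].tolist(),(ce[i]+[x0,y0]).round(1).tolist()) for i in range(1,n) if st[i,4]>30])
# rack: top corners
for q in (R(332,410),R(665,433),R(660,570),R(325,549)): print(onz(b,*q,.06).round(4))
for h in((.4527,-.0069,.145),(.4574,.0821,.09)): print(proj(a,h),proj(b,h))
E
```

```text
hinge (array([0.5221876 , 0.29020552, 0.10120939]), [np.float64(0.0005877121110632226), np.float64(0.0005877121110631532)])
post (array([0.51849383, 0.23602635, 0.11875282]), [np.float64(0.0006696871971185624), np.float64(0.0006696871971185286)])
[ 0.51614533  0.2552547  -0.19212009  0.14141133] [[-0.3, -1.5], [-1.1, -0.2], [-0.5, -2.9], [0.1, -1.8], [3.0, -1.1], [-0.2, -0.2], [-1.3, -1.1], [0.3, -0.6], [-3.7, -2.1], [0.6, -0.8]]
[([0, 0, 40, 69, 1036], [366.3, 184.1]), ([15, 64, 17, 33, 427], [373.6, 234.7]), ([0, 88, 6, 12, 41], [351.6, 250.1])]
[([14, 15, 9, 10, 57], [318.1, 284.3]), ([61, 15, 12, 11, 100], [366.8, 285.1])]
[0.4878 0.1105 0.06  ]
[ 0.4801 -0.0389  0.06  ]
[ 0.4192 -0.0363  0.06  ]
[0.4258 0.1123 0.06  ]
[362.48083306 173.19019343] [367.22847383 284.71282786]
[374.39033542 230.01735662] [318.15307479 283.83051718]
```

```bash
python3 - <<'E'
from h import *
from scipy.optimize import least_squares
a=np.load("s.npy",allow_pickle=True).item();b=np.load("t.npy",allow_pickle=True).item()
S=lambda u,v:(300+u/2.5,150+v/2.5); T=lambda u,v:(195+(u-300)/5,215+v/5)
obs=[(b,T(430,43),(54,32,96)),(b,T(592,70),(54,-32,96)),
 (a,S(70,335),(54,-32,96)),(a,S(115,332),(30,-32,96)),(a,S(76,402),(54,32,96)),
 (b,T(383,167),(0,38,104)),(a,S(190,396),(0,38,104)),(a,S(166,304),'p')]
def X(p,P):
    if P=='p': P=(50*np.sin(p[3]),38-50*np.cos(p[3]),124.5)
    c,s=np.cos(p[2]),np.sin(p[2]); P=np.array(P)/1000
    return [p[0]+c*P[0]-s*P[1],p[1]+s*P[0]+c*P[1],P[2]]
f=lambda p:np.concatenate([proj(c,X(p,P))-np.array(q) for c,q,P in obs])
r=least_squares(f,[.5,.2,-.16,.1],loss='soft_l1'); print(r.x.round(4),np.round(f(r.x).reshape(-1,2),1).tolist())
for q,w in(((318,156),(407,257)),((368,151),(409,304)),((313,182),(350,238))):print(tri(ray(a,*q),ray(b,*w))[0].round(3))
print(arm.observe()['eef_pos'])
# offset in tool frame to waypoints
o=arm.observe();M=Rotation.from_euler('xyz',o['tcp_rot']).as_matrix()
for W in((.38,-.25,.24),(.452,-.0075,.24)):print((M.T@(np.array(W)-o['eef_pos'])*1000).round())
E
```

```text
[ 0.5159  0.2555 -0.1903  0.1634] [[-0.5, -1.3], [-1.3, -0.1], [-0.3, -2.8], [0.3, -1.7], [0.1, -0.1], [-1.5, -1.0], [0.6, -0.5], [-0.1, -0.7]]
[ 0.506 -0.08   0.149]
[ 0.42  -0.082  0.152]
[0.539 0.025 0.15 ]
[ 0.18980361 -0.59507014  0.21924058]
[ 286. -271.  -20.]
[ 428. -480.  -20.]
```

Refit: bracket axis (0.516,0.2555), yaw -0.19, cover about 0.16 rad. The plan is to grasp with the jaws roughly along the push direction (yaw about -1.12), and keep high past the look-alikes.

carry_out(motion=[[36,-34,-10,10,88],[72,-68,-20,20,88],[108,-102,-20,30,88],[144,-136,-20,40,70],[180,-170,-20,50,60],[216,-204,-20,60,50],[252,-238,-20,70,50],[286,-271,-20,80,50]])

```text
time_s: 1.2
eef_pos: [0.3809, -0.2488, 0.2398]
tcp_rot: [-3.141, -0.0, -1.093]
ft_force: [0.2, -0.6, -0.1]
gripper_width: 0.0501
```

```bash
cat >> h.py <<'E'
def off(W):
    o=arm.observe();M=Rotation.from_euler('xyz',o['tcp_rot']).as_matrix()
    return (M.T@(np.array(W)-o['eef_pos'])*1000).round(1)
E
python3 -c "
from h import *
o=arm.observe();print(o['time_s'],o['eef_pos'],o['tcp_rot'],o['qpos'].round(2),off((.452,-.0075,.20)))"
```

```text
1.2 [ 0.38092462 -0.24875572  0.23977245] [-3.14118521e+00 -2.28341277e-04 -1.09274432e+00] [ 0.31  0.45  0.25  2.05 -0.17  0.66 -1.99] [-181.5 -174.1   39.8]
```

Joint 7 would run out of range at the bracket with this yaw, so I'll take the half-turn equivalent while moving.

carry_out(motion=[[-20,-20,0,-10,50],[-40,-40,0,-20,50],[-65,-62,0,-30,50],[-90,-86,0,-40,50],[-112,-108,0,-50,50],[-135,-130,0,-60,50],[-158,-152,0,-70,50],[-181.5,-174,0,-80,50]])

```text
time_s: 2.2
eef_pos: [0.45, -0.0078, 0.2398]
tcp_rot: [3.141, -0.0, 0.315]
ft_force: [-0.1, -0.9, -0.0]
gripper_width: 0.0502
```

carry_out(motion=[[0,0,0,-10.5,45],[0,0,0,-21,45],[0,0,0,-31.5,45],[0,0,0,-42,45],[0,0,0,-52.5,45],[0,0,0,-63,45],[0,0,0,-73.5,45],[0,0,0,-84,45]])

```text
time_s: 3.2
eef_pos: [0.4497, -0.0089, 0.2397]
tcp_rot: [-3.141, 0.0, 1.781]
ft_force: [-0.0, -0.6, 0.2]
gripper_width: 0.0451
```

```bash
python3 - <<'E'
from h import *
o=arm.observe();print(o['time_s'],o['eef_pos'],o['tcp_rot'],o['qpos'].round(2),off((.452,-.0075,.139)))
a=grab("side");b=grab("top")
A=cv2.resize(a["pixels"][60:240,290:440],None,fx=2.5,fy=2.5,interpolation=3)
B=cv2.resize(b["pixels"][240:320,320:410],None,fx=4.4,fy=4.4,interpolation=3)
im=np.zeros((450,780,3),np.uint8);im[:450,:375]=A;im[:352,380:776]=B
cv2.imwrite("pics/g.png",im[:,:,::-1])
p=o['eef_pos'];print(proj(a,p+[0,0,-.008]),proj(b,p))
E
```

```text
3.2 [ 0.4497201  -0.00886382  0.23969147] [-3.14148418e+00  1.68720506e-04  1.78081383e+00] [ 0.32  0.48 -0.6   2.03  0.4   0.74 -0.31] [  0.9   2.5 100.7]
[367.28798156 119.85421807] [375.23935251 281.74751527]
```

View pics/g.png

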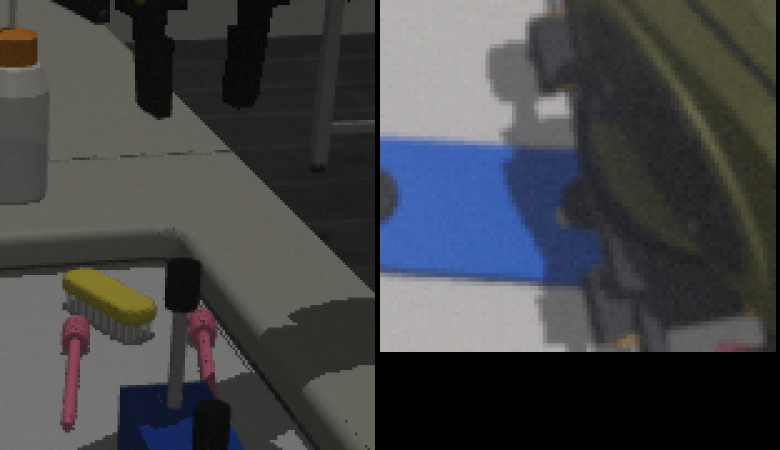

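Picture 4 shows the fingers straddling the long black head: fingertips at side (352,105) and (387,101), head at side (364,174). Going down to grasp.

carry_out(motion=[[1,2.5,15,0,45],[1,2.5,30,0,45],[1,2.5,45,0,45],[1,2.5,60,0,45],[1,2.5,75,0,45],[1,2.5,88,0,45],[1,2.5,97,0,45],[1,2.5,100,0,45]], squeeze=15)

```text
time_s: 4.3
eef_pos: [0.4518, -0.0072, 0.1391]
tcp_rot: [-3.141, 0.0, 1.775]
ft_force: [-0.0, -0.1, 0.3]
gripper_width: 0.045
```

carry_out(motion=[[0,0,0,0,30],[0,0,0,0,24],[0,0,0,0,20],[0,0,0,0,18],[0,0,0,0,16],[0,0,0,0,16],[0,0,0,0,16],[0,0,0,0,16]], squeeze=15)

```text
time_s: 5.3
eef_pos: [0.4536, -0.0069, 0.141]
tcp_rot: [3.138, 0.001, 1.775]
ft_force: [-1.1, -0.0, 11.5]
gripper_width: 0.0158
```

The width went to 15.8 mm, where a held head would stop it at 22, and the tool is being pushed up. Looking.

```bash
python3 - <<'E'
from h import *
a=grab("side");b=grab("top")
A=cv2.resize(a["pixels"][100:260,300:430],None,fx=3.5,fy=3.5,interpolation=3)
B=cv2.resize(b["pixels"][240:320,330:400],None,fx=4.5,fy=4.5,interpolation=3)
im=np.zeros((560,790,3),np.uint8);im[:560,:455]=A;im[:360,460:775]=B
cv2.imwrite("pics/g2.png",np.clip(im[:,:,::-1]*1.6,0,255).astype(np.uint8))
print(proj(a,arm.observe()['eef_pos']+[0,0,-.008]))
E
```

```text
[361.50433825 180.15251094]
```

View pics/g2.png

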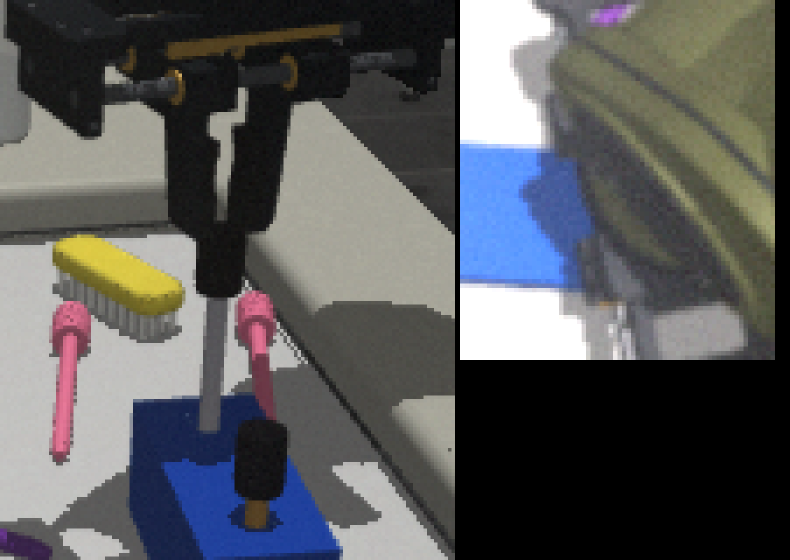

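Picture 5 shows fingertips at about side row 167, right at the head's top (row about 165) instead of 20 mm below it: they are squeezing the head's rim. In picture 4 the tips were likewise about 15 px higher than projected. So the fingertips are really about 20 mm higher than I assumed. The purple look-alike also seems to have toppled at side (303,254), probably touched by the gripper. I'll open and take a closer look before going lower.

carry_out(motion=[[0,0,0,0,25],[0,0,0,0,35],[0,0,0,0,45],[0,0,0,0,45],[0,0,0,0,45],[0,0,0,0,45],[0,0,0,0,45],[0,0,0,0,45]])

```text
time_s: 6.4
eef_pos: [0.452, -0.0073, 0.1397]
tcp_rot: [-3.142, 0.0, 1.775]
ft_force: [0.6, 0.6, 0.3]
gripper_width: 0.0448
```

```bash
python3 - <<'E'
from h import *
o=arm.observe();print(o['eef_pos'],o['tcp_rot'],o['ft_force'].round(1))
a=grab("side");b=grab("top")
A=cv2.resize(a["pixels"][110:290,290:400],None,fx=3.3,fy=3.3,interpolation=3)
B=cv2.resize(b["pixels"][200:330,320:420],None,fx=4.2,fy=4.2,interpolation=3)
im=np.zeros((600,790,3),np.uint8);im[:594,:363]=A;im[:546,368:788]=B
cv2.imwrite("pics/g3.png",np.clip(im[:,:,::-1]*1.8,0,255).astype(np.uint8))
M=Rotation.from_euler('xyz',o['tcp_rot']).as_matrix()
for s in(-.022,.022):print(proj(a,o['eef_pos']+M@[0,s,.008]),proj(b,o['eef_pos']+M@[0,s,.008]))
E
```

```text
[ 0.45202076 -0.00730796  0.13972126] [-3.14158584e+00  9.59255801e-05  1.77487004e+00] [0.6 0.6 0.3]
[374.30135469 178.68606158] [369.04654957 297.38327953]
[350.15210892 182.82366558] [364.19680229 274.06573432]
```

View pics/g3.png

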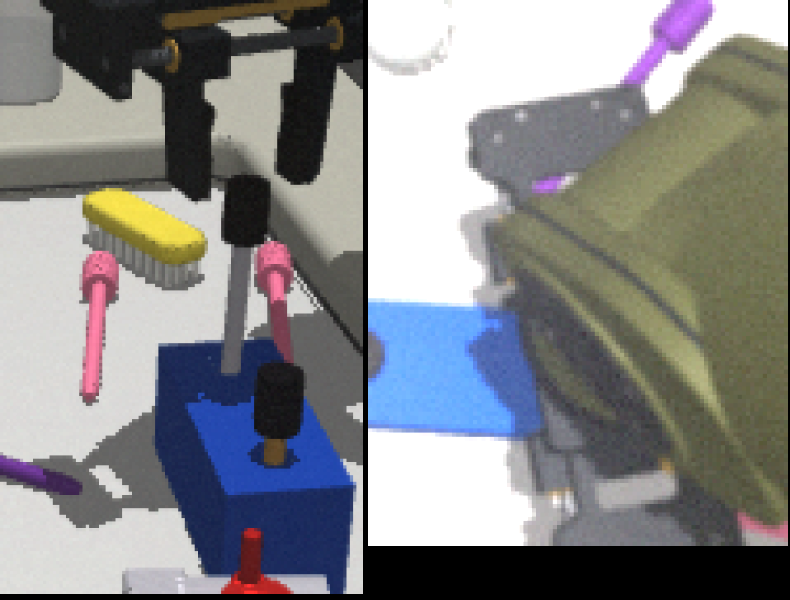

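Picture 6: the open fingertips are at side (350.6,170) and (381,164.5), against a projection of rows 183 and 179. They straddle the head but sit about 20 mm high, only a few mm below the head top. So the fix is 20 mm lower. The purple look-alike lies toppled at top about (395,205); I won't touch it.

carry_out(motion=[[0,0,5,0,45],[0,0,10,0,45],[0,0,15,0,45],[0,0,20,0,45],[0,0,20,0,45],[0,0,20,0,45],[0,0,20,0,45],[0,0,20,0,45]])

```text
time_s: 7.5
eef_pos: [0.4521, -0.0073, 0.1198]
tcp_rot: [3.141, 0.0, 1.775]
ft_force: [0.2, 0.3, 0.4]
gripper_width: 0.0447
```

carry_out(motion=[[0,0,0,0,36],[0,0,0,0,30],[0,0,0,0,24],[0,0,0,0,18],[0,0,0,0,10],[0,0,0,0,10],[0,0,0,0,10],[0,0,0,0,10]], squeeze=40)

```text
time_s: 8.5
eef_pos: [0.4522, -0.0073, 0.1198]
tcp_rot: [3.141, 0.0, 1.775]
ft_force: [0.2, -1.0, -0.9]
gripper_width: 0.0208
```

Width 20.8 mm with a low force, so the head is held. Lifting.

carry_out(motion=[[0,0,-10,0,10],[0,0,-25,0,10],[0,0,-42,0,10],[0,0,-60,0,10],[0,0,-78,0,10],[0,0,-95,0,10],[0,0,-108,0,10],[0,0,-115,0,10]], squeeze=50)

```text
time_s: 9.5
eef_pos: [0.452, -0.0074, 0.2355]
tcp_rot: [3.141, 0.0, 1.775]
ft_force: [0.5, 0.0, -2.8]
gripper_width: 0.0208
```

```bash
python3 - <<'E'
from h import *
o=arm.observe();print(o['eef_pos'],o['tcp_rot'],o['ft_force'].round(1),o['moment'].round(2),o['qpos'].round(2))
a=grab("side");b=grab("top")
A=cv2.resize(a["pixels"][60:260,290:400],None,fx=3,fy=3,interpolation=3)
B=cv2.resize(b["pixels"][200:330,300:410],None,fx=4,fy=4,interpolation=3)
im=np.zeros((600,780,3),np.uint8);im[:600,:330]=A;im[:520,335:775]=B
cv2.imwrite("pics/g4.png",np.clip(im[:,:,::-1]*1.8,0,255).astype(np.uint8))
t=o['eef_pos'].copy();t[2]=.12;print(proj(a,t)); t[2]=.245;print(proj(a,t))
c,s=np.cos(-.19),np.sin(-.19);Bk=np.array([.516,.2555])
R=np.array([[c,-s],[s,c]])
for q in((-22,-17),(-3,-13)):print(Bk+R@np.array(q)/1000)
E
```

```text
[ 0.45197425 -0.00736255  0.23549202] [3.14115723e+00 2.95955045e-04 1.77474608e+00] [ 0.5  0.  -2.8] [-0.05 -0.14  0.02] [ 0.31  0.49 -0.6   2.03  0.41  0.73 -0.33]
[361.92822367 187.41040075]
[366.70110749 111.69053383]
[0.49118531 0.24296082]
[0.51059882 0.24330052]
```

View pics/g4.png

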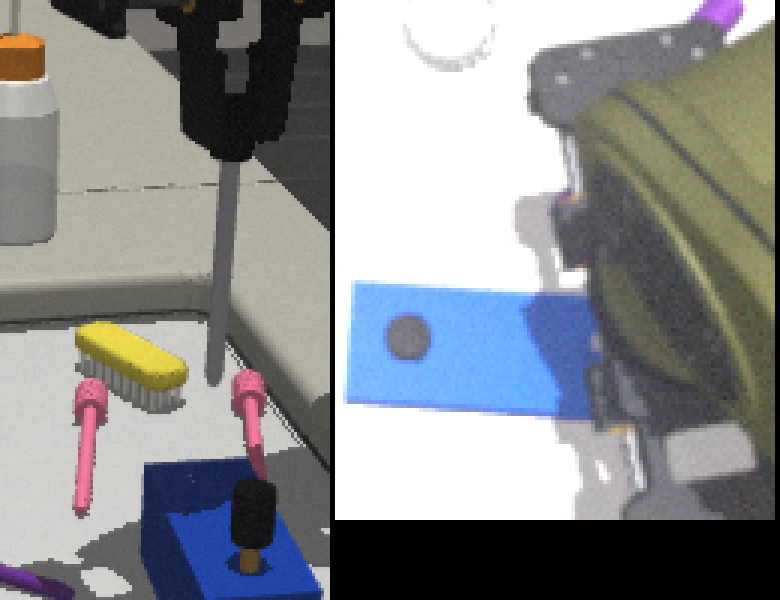

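Picture 7 shows the pin held upright and lifted clear, with its tip at side (361,187.7) against (361.9,187.4) predicted for z 0.12. So tip z = TCP z − 0.1155. The short pin stands undisturbed. Moving over to the cover's -x side.

carry_out(motion=[[20,7,-12,0,10],[55,20,-12,-2,10],[95,35,-12,-4,10],[135,50,-12,-6,10],[175,65,-12,-8,10],[207,78,-12,-11,10],[228,86,-12,-14,10],[237,89,-12,-14,10]])

```text
time_s: 10.6
eef_pos: [0.4907, 0.2447, 0.2467]
tcp_rot: [-3.141, -0.001, 2.021]
ft_force: [0.1, -0.1, -1.1]
gripper_width: 0.0206
```

```bash
python3 - <<'E'
from h import *
o=arm.observe();print(o['eef_pos'],o['tcp_rot'],o['ft_force'].round(1),o['moment'].round(2),o['qpos'].round(2))
a=grab("side");b=grab("top")
A=cv2.resize(a["pixels"][190:350,320:420],None,fx=3.7,fy=3.7,interpolation=3)
B=cv2.resize(b["pixels"][190:290,190:280],None,fx=4.5,fy=4.5,interpolation=3)
im=np.zeros((592,780,3),np.uint8);im[:592,:370]=A;im[:450,375:780]=B
cv2.imwrite("pics/p1.png",np.clip(im[:,:,::-1]*1.8,0,255).astype(np.uint8))
t=o['eef_pos'].copy();t[2]-=.1155;print(proj(a,t))
# path: pin centre vs theta in bracket -> offsets in tool frame
yaw=o['tcp_rot'][2];c,s=np.cos(-.19),np.sin(-.19);R=np.array([[c,-s],[s,c]]);Bk=np.array([.516,.2555])
for th in(.16,.35,.55,.75,.95,1.15,1.35,1.5):
    P=np.array([50*np.sin(th),38-50*np.cos(th)])-9*np.array([np.cos(th),np.sin(th)])
    d=(Bk+R@P/1000-o['eef_pos'][:2])*1000
    print(th,np.round([np.cos(yaw)*d[0]+np.sin(yaw)*d[1],np.sin(yaw)*d[0]-np.cos(yaw)*d[1]],1))
E
```

```text
[0.49067261 0.24465212 0.24666825] [-3.14133839e+00 -7.36413566e-04  2.02126412e+00] [ 0.1 -0.1 -1.1] [-0.12 -0.12 -0.04] [-0.16  0.61 -0.64  1.75  0.44  0.93 -0.54]
[391.09243024 264.53932725]
0.16 [-11.   19.1]
0.35 [-16.1  27.3]
0.55 [-19.8  36.8]
0.75 [-21.5  46.8]
0.95 [-21.2  56.9]
1.15 [-18.8  66.8]
1.35 [-14.6  76. ]
1.5 [-10.2  82.2]
```

View pics/p1.png

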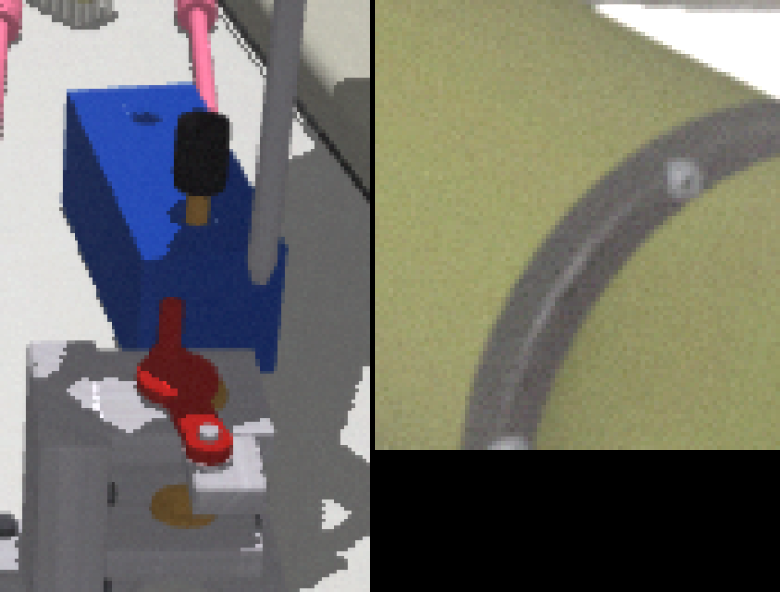

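Picture 8: the pin tip is at side (390.5,266.2), predicted (391,264.5). The red post runs from (366,271) to (366,285) in side view, with the pin on its -x side as planned. The top view is blocked by the arm. Lowering the tip to about 0.109 and starting the push.

carry_out(motion=[[0,0,8,0,10],[0,0,16,0,10],[0,0,22,0,10],[-5,9,22,0,10],[-9,15,22,0,10],[-11,19,22,0,10],[-13.5,23,22,0,10],[-16,27,22,0,10]])

```text
time_s: 11.7
eef_pos: [0.5224, 0.2402, 0.2247]
tcp_rot: [-3.141, -0.0, 2.02]
ft_force: [-1.6, 0.3, -1.4]
gripper_width: 0.0208
```

carry_out(motion=[[-1.5,4.5,0,0,10],[-3.5,9.5,0,0,10],[-4.5,14.5,0,0,10],[-5.5,19.5,0,0,10],[-5.5,24.5,0,0,10],[-5,29.5,0,0,10],[-4,34.5,0,0,10],[-3,39.5,0,0,10]])

```text
time_s: 12.7
eef_pos: [0.559, 0.2549, 0.2245]
tcp_rot: [-3.141, -0.0, 2.02]
ft_force: [-3.7, 0.4, -0.4]
gripper_width: 0.0207
```

```bash
python3 - <<'E'
from h import *
o=arm.observe();print(o['eef_pos'],o['tcp_rot'],o['ft_force'].round(1),o['moment'].round(2))
a=grab("side")
cv2.imwrite("pics/p2.png",np.clip(cv2.resize(a["pixels"][190:350,310:420],None,fx=3.7,fy=3.7,interpolation=3)[:,:,::-1]*1.8,0,255).astype(np.uint8))
t=o['eef_pos'].copy();t[2]-=.1155;print(proj(a,t))
E
```

```text
[0.55898176 0.25491916 0.22454776] [-3.14055791e+00 -3.79744724e-04  2.01958188e+00] [-3.7  0.4 -0.4] [0.24 1.04 0.03]
[339.20759252 290.04835036]
```

View pics/p2.png

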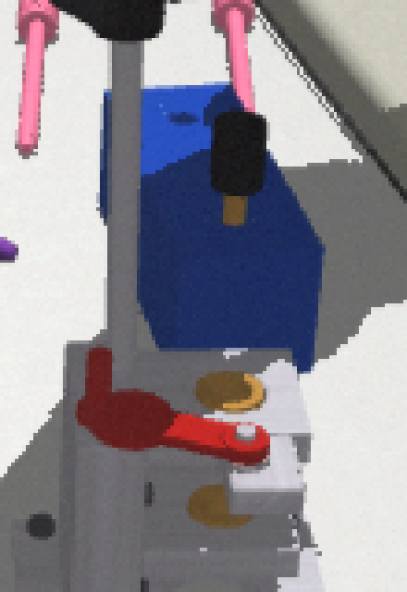

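Picture 9: the post is now at side (337,285), the pivot at (377,307), and the upper bushing is uncovered at (372,295). Measuring the cover angle from these.

```bash
python3 - <<'E'
from h import *
a=grab("side")
S=lambda u,v:(310+u/3.7,190+v/3.7)
p=onz(a,*S(100,350),.1245);h=onz(a,*S(247,432),.105)
print(p,h,np.linalg.norm((p-h)[:2]),np.arctan2(*(p-h)[[1,0]])+np.pi/2+.19)
u=onz(a,*S(230,391),.097);l=onz(a,*S(221,507),.049);print("bush",u,l)
o=arm.observe()
E
```

```text
[0.56502254 0.26523588 0.1245    ] [0.52269024 0.2919251  0.105     ] 0.0500433586296677 1.1982737069103666
bush [0.51703061 0.2578161  0.097     ] [0.51716744 0.25846302 0.049     ]
```

The fit is consistent: radius 50.04 mm and cover angle about 1.20 rad. I'll push a little more for margin, back off, and rise.

carry_out(motion=[[1,1.5,0,0,10],[2,3,0,0,10],[3,5,0,0,10],[3,5,0,0,10],[-2,-3,0,0,10],[-7,-11,-8,0,10],[-10,-16,-20,0,10],[-10,-16,-30,0,10]])

```text
time_s: 13.8
eef_pos: [0.5494, 0.2383, 0.2562]
tcp_rot: [3.14, 0.0, 2.019]
ft_force: [-0.8, 1.0, -1.2]
gripper_width: 0.0208
```

```bash
python3 - <<'E'
from h import *
o=arm.observe();print(o['eef_pos'],o['tcp_rot'],o['ft_force'].round(1),o['moment'].round(2))
a=grab("side");np.save("s2.npy",a,allow_pickle=True)
x0,y0,x1,y1=325,255,425,345
h=cv2.cvtColor(a["pixels"],cv2.COLOR_RGB2HSV)
m=((h[...,0]>10)&(h[...,0]<30)&(h[...,1]>90)).astype(np.uint8)
m[:y0]=0;m[y1:]=0;m[:,:x0]=0;m[:,x1:]=0
n,l,st,ce=cv2.connectedComponentsWithStats(m)
for i in range(1,n):
    if st[i,4]>15:
        e=cv2.fitEllipse(cv2.findContours((l==i).astype(np.uint8),0,1)[0][0]) ;print(st[i],ce[i],e)
# predicted rim outline for candidates
for X in((.516,.2555),(.517,.258)):
    for z,nm in((.097,'up'),(.049,'lo')):
        t=np.linspace(0,2*np.pi,40);P=np.array([proj(a,(X[0]+.012*np.cos(k),X[1]+.012*np.sin(k),z)) for k in t])
        print(X,nm,P.min(0).round(1),P.max(0).round(1))
A=cv2.resize(a["pixels"][255:345,330:420],None,fx=6,fy=6,interpolation=3)
cv2.imwrite("pics/b.png",np.clip(A[:,:,::-1]*1.8,0,255).astype(np.uint8))
E
```

```text
[0.5494351  0.23827561 0.25616751] [3.14022168e+00 2.04693182e-04 2.01866530e+00] [-0.8  1.  -1.2] [-0.02 -0.19 -0.05]
[363 290  18  11 165] [371.53333333 295.27272727] ((371.5628662109375, 295.2410888671875), (10.328754425048828, 17.90434455871582), 92.43458557128906)
[361 321  17  12 117] [367.2991453  326.76923077] ((367.7579650878906, 326.5909118652344), (9.849593162536621, 15.598071098327637), 109.33985137939453)
(0.516, 0.2555) up [362.7 289.1] [382.  300.1]
(0.516, 0.2555) lo [360.5 319.9] [379.3 331.3]
(0.517, 0.258) up [362.5 290.3] [381.9 301.3]
(0.517, 0.258) lo [360.4 321.1] [379.1 332.6]
```

View pics/b.png

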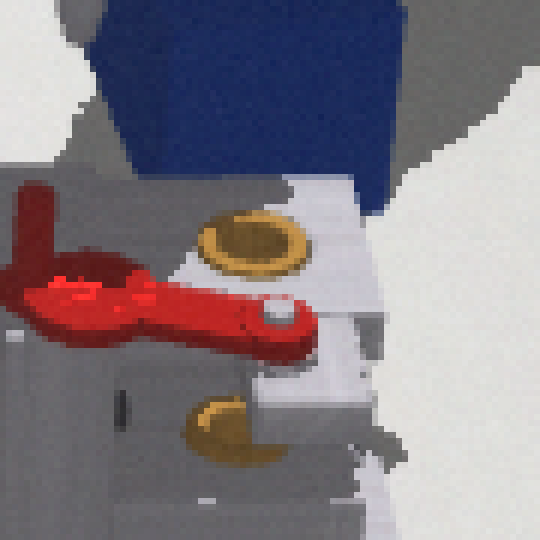

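Picture 10: the cover is clear of the upper bushing, whose rim ellipse is centred at about side (371.7,295.3). The lower bushing is at about (369,326). Moving the pin above the bore, tip at about z 0.12.

carry_out(motion=[[5,-4,0,0,10],[10,-7,0,0,10],[16,-11,0,0,10],[22,-15,5,0,10],[27,-19,10,0,10],[30.5,-21.5,16,0,10],[30.5,-21.5,20,0,10],[30.5,-21.5,20,0,10]])

```text
time_s: 14.85
eef_pos: [0.5167, 0.2564, 0.2342]
tcp_rot: [-3.141, 0.0, 2.019]
ft_force: [-0.2, 0.0, -2.3]
gripper_width: 0.0206
```

```bash
python3 - <<'E'
from h import *
o=arm.observe();print(o['eef_pos'],o['tcp_rot'],o['ft_force'].round(1),o['moment'].round(2))
a=grab("side")
t=o['eef_pos'].copy();t[2]-=.1155;print("tip pred",proj(a,t),"up",proj(a,[t[0],t[1],t[2]+.05]))
# shift of image with x,y,z
for d in np.eye(3)*.001: print((proj(a,t+d)-proj(a,t)).round(2))
# pin extents: difference against frame s2
s=np.load("s2.npy",allow_pickle=True).item()["pixels"].astype(int)
d=np.abs(a["pixels"].astype(int)-s).max(2)
for v in range(240,296,3):
    c=np.where(d[v,355:392]>25)[0]+355; print(v,c.min() if len(c) else None,c.max() if len(c) else None,len(c))
A=cv2.resize(a["pixels"][225:345,320:420],None,fx=5,fy=5,interpolation=3)
cv2.imwrite("pics/b2.png",np.clip(A[:,:,::-1]*1.8,0,255).astype(np.uint8))
E
```

```text
[0.5167042  0.2563732  0.23421844] [-3.14085279e+00  4.09681514e-04  2.01887258e+00] [-0.2  0.  -2.3] [-0.02 -0.15  0.03]
tip pred [373.23369537 280.31261147] up [376.06561904 244.82775845]
[-0.78  0.09]
[0.25 0.44]
[ 0.05 -0.69]
240 355 379 17
243 355 379 15
246 355 379 12
249 355 378 10
252 355 378 11
255 356 378 9
258 370 378 9
261 370 377 8
264 370 377 8
267 370 377 8
270 370 376 7
273 369 376 8
276 369 376 8
279 370 375 6
282 371 373 3
285 378 388 11
288 378 389 12
291 369 391 23
294 363 391 17
```

View pics/b2.png

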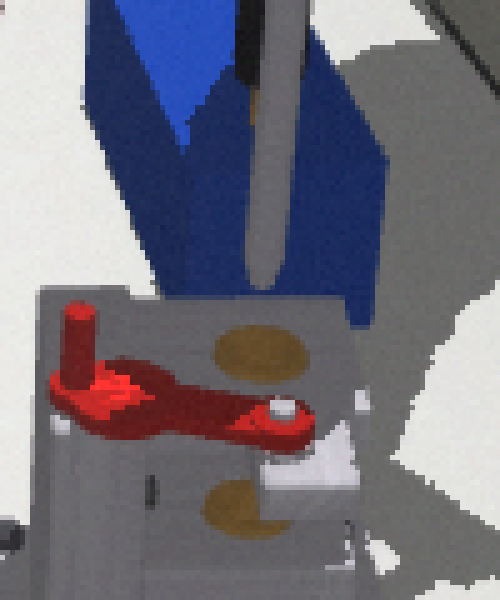

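Picture 11: the pin tip is at about side (371.9,281.2). Dropped to the rim height it lands about 0.7 px left of and 0.9 px below the rim centre. So shift about (-1.2,-1.4) mm in world, which also agrees with the two-camera bracket fit (0.516,0.2555). Lowering gently to just inside the upper bushing.

carry_out(motion=[[-0.7,-1.7,0,0,10],[-0.7,-1.7,5,0,10],[-0.7,-1.7,10,0,10],[-0.7,-1.7,15,0,10],[-0.7,-1.7,19,0,10],[-0.7,-1.7,22,0,10],[-0.7,-1.7,25,0,10],[-0.7,-1.7,25,0,10]])

```text
time_s: 15.9
eef_pos: [0.5153, 0.2553, 0.2095]
tcp_rot: [-3.141, 0.0, 2.019]
ft_force: [0.2, -0.7, -1.2]
gripper_width: 0.0208
```

carry_out(motion=[[0,0,1,0,10],[0,0,2,0,10],[0,0,3,0,10],[0,0,4,0,10],[0,0,5,0,10],[0,0,6,0,10],[0,0,7,0,10],[0,0,7,0,10]])

```text
time_s: 16.9
eef_pos: [0.5154, 0.2553, 0.2026]
tcp_rot: [-3.141, 0.0, 2.019]
ft_force: [-0.5, 0.2, -1.7]
gripper_width: 0.0208
```

Inside the upper bushing with no contact. Down to just above the lower one.

carry_out(motion=[[0,0,4,0,10],[0,0,8,0,10],[0,0,13,0,10],[0,0,18,0,10],[0,0,23,0,10],[0,0,28,0,10],[0,0,32,0,10],[0,0,34,0,10]])

```text
time_s: 17.9
eef_pos: [0.5153, 0.2554, 0.1684]
tcp_rot: [-3.141, 0.0, 2.019]
ft_force: [0.2, -0.5, -1.7]
gripper_width: 0.0209
```

carry_out(motion=[[0,0,1,0,10],[0,0,2,0,10],[0,0,3,0,10],[0,0,4,0,10],[0,0,5,0,10],[0,0,6,0,10],[0,0,7,0,10],[0,0,7,0,10]])

```text
time_s: 18.9
eef_pos: [0.5154, 0.2554, 0.1616]
tcp_rot: [-3.141, 0.0, 2.019]
ft_force: [-0.5, 0.2, -1.2]
gripper_width: 0.0211
```

```bash
python3 -c "
from h import *
for i in range(3):
    o=arm.observe();print(o['eef_pos'],o['tcp_rot'],o['ft_force'].round(1),o['moment'].round(2))
    grab('side')"
```

```text
[0.51536671 0.25539561 0.16161929] [-3.14149841e+00  4.31774323e-05  2.01926815e+00] [-0.5  0.2 -1.2] [-0.05 -0.05  0.01]
[0.51536933 0.25539603 0.16162974] [-3.14145031e+00  4.12904483e-05  2.01924150e+00] [-0.2 -0.2 -1.7] [-0.03 -0.1  -0.02]
[0.51535145 0.25538328 0.16166207] [-3.14145569e+00  6.12048452e-05  2.01922983e+00] [-0.4 -0.2 -1.7] [-0.08 -0.11  0.  ]
```

The tip is inside the lower bushing with no contact force. Continuing to tip about z 0.018.

carry_out(motion=[[0,0,1,0,10],[0,0,2,0,10],[0,0,3.5,0,10],[0,0,5,0,10],[0,0,6.5,0,10],[0,0,8,0,10],[0,0,9,0,10],[0,0,9,0,10]])

```text
time_s: 20.05
eef_pos: [0.5152, 0.2552, 0.1525]
tcp_rot: [-3.141, 0.0, 2.019]
ft_force: [-0.7, -0.0, -1.5]
gripper_width: 0.0208
```

carry_out(motion=[[0,0,2,0,10],[0,0,5,0,10],[0,0,8,0,10],[0,0,11,0,10],[0,0,14,0,10],[0,0,17,0,10],[0,0,19,0,10],[0,0,19,0,10]])

```text
time_s: 21.05
eef_pos: [0.5154, 0.2553, 0.1334]
tcp_rot: [-3.141, 0.0, 2.019]
ft_force: [-1.2, -1.2, -2.7]
gripper_width: 0.0207
```

```bash
python3 -c "
from h import *
o=arm.observe();print(o['eef_pos'],o['tcp_rot'],o['ft_force'].round(1),o['moment'].round(2),o['gripper_width'])
a=grab('side');b=grab('top')
A=cv2.resize(a['pixels'][205:355,310:420],None,fx=4,fy=4,interpolation=3)
cv2.imwrite('pics/fin.png',np.clip(A[:,:,::-1]*1.8,0,255).astype(np.uint8))"
```

```text
[0.51538933 0.25531596 0.13344197] [-3.14136812e+00  1.24014484e-04  2.01928514e+00] [-1.2 -1.2 -2.7] [-0.37  0.18 -0.  ] 0.020669840697330247
```

View pics/fin.png

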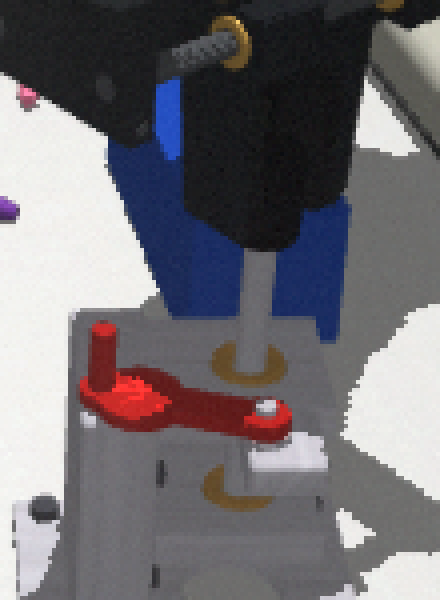

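Picture 12: the pin passes through both bushings, upright, entering at side (372,297) and at about (370,325). The cover is clear, with its post at (336,295) and the fingers well above it. Forces are about 1–3 N and tip z is about 0.018. Handing in.

```bash
python3 -c "
from h import *
print(arm.hand_in());o=arm.observe();print(o['time_s'],o['eef_pos'],o['ft_force'].round(1),o['gripper_width'])"
```

```text
the job is handed in; nothing more can be done
None
the job is handed in; nothing more can be done
```

The long steel pin now hangs through both bushings, held by its head, and I handed the job in at about 21 s of the 51 s allowed. No verdict was reported, and I could not read the arm's state after handing in. One thing went wrong: the purple look-alike pin was knocked over during my first grasp.

- **What I did:** I took the long pin from the rack and pushed the cover post with its tip. Then I threaded the pin down through the upper and lower bushings.
- **Cover:** I measured about 1.2 rad in the side view, then pushed about 6 mm further. That should put it near 1.3 rad, though I did not measure it again.
- **Last checks:** The TCP was at (0.515, 0.255), which puts the tip at about z = 0.018 m. The tool was upright, and the head was gripped at 20.7 mm opening. The force reading was (-1.2, -1.2, -2.7) N, which includes the pin's weight. The last picture shows the pin through both bushings and the fingers well above the cover.
- **First grasp failed:** The fingertips appeared about 20 mm higher in the camera than the stated tool geometry, so they closed on the rim of the head. I opened them, went 20 mm lower and gripped again.
- **Purple look-alike:** It had toppled when I looked after that first attempt, most likely touched by the gripper on the way down. I left it where it fell. It was meant to be left alone, and I don't know how the judging treats it.
- **Short pin and beaker:** The short pin looked unmoved in the pictures where it was visible. I never moved close to the beaker, but I did not measure either one at the end.

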